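# Clamp a coated panel in the cupping tester and zero its punch

## Robot

A 6-joint arm with a two-finger parallel gripper is mounted at the origin on a cart in front of the work surface, level with it; the furniture and walls round the work are solid. World frame = base frame: x ahead of the robot, y to its left, z up, the work surface at z = 0. Lengths are in mm, angles in rad, forces in N, time in s.
With the tool pointing down it reaches from about 350 to 775 mm from the base axis. Payload 7.3 kg.
Tool frame: the origin (TCP) lies midway between the tips of the shut fingers; the grasp point (between the pads) lies 19 mm behind it; z points along the fingers, x is the direction in which the jaws open and shut, and the axes are right-handed (so a half turn about z gives the same grasp; the last joint's range is limited). The gripper opens to 92 mm and grips with 3 to 60 N. Pads are 19 mm wide; open, the fingers measure 130 mm over their backs; the gripper's body (75 mm by 190 mm) begins 47 mm behind the grasp point.
Start: joints at [-1.378, 0.342, 1.524, -0, 1.275, -0.146], TCP at [174.51, -495.168, 226.741] pointing down, gripper open.
Joint ranges: [-2.53, 2.53], [-0.77, 2.02], [0.04, 2.7], [-1, 4.14], [0.28, 2.66], [-3.11, 3.11]. Speed limits (rad/s): [2.57, 2.57, 3.14, 3.14, 3.14, 3.14].

## Interface

Orientations are given as [roll, pitch, yaw] about the fixed x, y, z axes, in that order (R = Rz(yaw) Ry(pitch) Rx(roll)).
In Python, from plant import bot gives the robot as it stands.
- The arm moves only by the shell command python3 -m pendant 'ROWS' [OPENING]. ROWS is JSON, a list of rows, each an object with "linear": the shift along the world's x, y, z in mm, a list of three; "twist": the turn about the world's z in degrees. In form: [{"linear": [x, y, z], "twist": twist}, ...]. A call has 1 to 20 rows; each row is the pose to reach, as a shift and turn from the pose commanded when the call began; what a row does not reach only later rows make up. A row lasts 1/8 s, in which the tool goes at most 62.5 mm and 10.7 degrees, less where a joint would pass 70% of its speed; a pose out of reach is approached as far as the arm can. A call with a gripper value outside its range is refused whole. OPENING is the closure in counts, from 0 (fully open) to 255 (shut), set as the call begins (- or left out, the last holds). The fingers move at their own pace and stop on an object; the grip force is fixed at half the most. Time passes only in rows, so rows that repeat a pose let the fingers close. It gives the time, the measured TCP pose, the force and the opening at its end, in the units of the state.
- bot.get_obs(): the state, without advancing time (a new reading comes with each control period).
- bot.capture(name): name is "side" or "top" or "wrist"; returns a dict with "frame" (480x640x3 uint8, blue, green, red), "z_map" (480x640 float32, mm along the optical axis (not along the pixel's ray), 0 where there is no reading), "fx", "fy", "cx", "cy" (pixels), "rvec" (rotation vector, rad) and "tvec" (3), from world to camera coordinates, as OpenCV has them. Camera axes: x right, y down, z forward; pixel columns grow to the right and rows downward; lengths in mm; the calibration is good to about 2 mm. A picture is of the moment at which its call begins.
- bot.close_job(): hands the job in, once; it reports no verdict.
The state is a dict: "time": time; "joint_positions": joint angles; "dq": joint speeds; "tau": joint torques, N m; "tool_pos": TCP position; "tcp_rot": TCP orientation; "contact_force": force on the tool from outside, world axes, zero at the start; "moment": the same for the moment, N m; "grip_width": finger opening in mm.
Only numpy, scipy, OpenCV 4.12 (cv2) and the standard library are available. Lean on these libraries where they do the work, as an engineer would, in place of code of your own. Each camera call takes 0.05 s, during which the arm holds its last target. There are 200 camera calls.

## Task

A coated test panel lies ready in the small hand cupping tester, the grey C-frame press on the bench. Clamp it by turning the wide steel outer ring clockwise (seen from above) until you feel the hold-down bear and the ring come up snug, without turning the small black knob in its middle; then turn only that black knob clockwise until you feel the punch land on the panel and bear lightly, leaving the ring as it was set. Finger-tight on both and no more, since too much crushes the coating or dents the panel, and do not shift the panel or the things lying about.

Things in the scene. Friction and masses are not known exactly. Their poses are not given: they have to be found in the camera images.
- tester: small hand cupping tester: grey C-frame, base 150 x 116 mm, column at the back, head 68 mm wide reaching forward over the panel; all but the two knobs is lower than 100 mm. Fixed to the bench. Origin on the bench surface under the common vertical axis of the two knobs; x points back to the column (base from x = -55 to +95 mm, y = -58 to +58 mm), z up.
- knob_axis (a point): point on the vertical common axis of both knobs at the level of the ring's underside, 99 mm above the bench. Above it, from this level: steel ring from 1 to 17 mm, thin stem from 17 to 22 mm, black knob from 22 to 43 mm. Below it: an aluminium disc 67 mm across with tick marks, the top of the head.
- clamp_ring (a joint): angle (rad) of the wide knurled steel outer ring, 56 mm in diameter, 16 mm high. Grows clockwise seen from above, range 0 to 3.6, starts at 0 to 0.2. The ring keeps its height and its place when let go. It drives a spring-backed hold-down pad down onto the panel, 2 mm per rad.
- punch_knob (a joint): angle (rad) of the ribbed black knob in the middle, 28 mm in diameter, 21 mm high, its underside 5 mm above the top of the ring. Grows clockwise seen from above, range 0 to 3.6, starts at 0 to 0.2. The knob keeps its height and its place when let go. It drives a spring-backed ball punch down through the hold-down onto the panel, 2 mm per rad.
- ring_mark (a point): red index line on top of the ring, 22.5 mm from the axis, turns with it. Feel of the ring: about 0.28 N m to turn while the pad is in the air; the pad lands after 0.2 to 2 rad (varies); then the torque climbs by about 0.5 N m per rad (at rest friction can show with either sign, so compare readings taken alike). Firmly clamped from 0.09 N m above the free torque, overtight from 0.23 N m above it.
- knob_mark (a point): white index line on top of the black knob, 10.5 mm from the axis, turns with it. Feel of the knob: about 0.20 N m to turn while the punch is in the air; the punch lands after 0.2 to 2 rad (varies); then the torque climbs by about 0.2 N m per rad. It bears properly from 0.03 N m above the free torque, dents from 0.15 N m above it.
- panel: blue coated steel test panel, 98 x 70 x 3 mm, lying loose on the die under the head, its back edge close to the column; origin at the centre of its underside, x along its 98 mm length. It is not handled.
- tweezers: steel tweezers lying on the bench, 18 x 120 x 8 mm, origin under the centre; leave alone
- sanding_block_b: cork block wrapped in abrasive paper, 48 x 85 x 25 mm, origin under the centre; leave alone
- bench_pencil: red pencil lying on the bench, 8 x 150 x 7 mm, origin under the centre; leave alone
- bench_sharpener: metal pencil sharpener, 15 x 25 x 14 mm, origin under the centre; leave alone

How it is judged (in metres and radians):
On the way, in this order (a step that is already met when the one before it is completed fails the run):
1. the panel is clamped by the outer ring (hold-down force above 45 N) (contact force between hold_down_c0 and panel above 45 N), for 0.3 s.
2. the punch bears on the clamped panel (punch force above 15 N) (contact force between punch_c0 and panel above 15 N and contact force between hold_down_c0 and panel above 45 N), for 0.3 s.
At the end, for the whole second after the job is handed in: the hold-down presses the panel with 45 to 115 N, the punch bears on it with 15 to 75 N, the panel lies within 5 mm of where it was, at rest (all of step 2 and contact force between hold_down_c0 and panel below 115 N and contact force between punch_c0 and panel below 75 N and distance of panel from where it was at the start of the episode below 0.005 m and linear speed of panel below 0.02 m/s); the robot touches nothing.
It fails at once if overtightened: hold-down force above 125 N or punch force above 85 N (contact force between hold_down_c0 and panel above 125 N or contact force between punch_c0 and panel above 85 N).
It fails at once if the inner knob is turned (its mark by more than 2 mm) while the panel is not clamped (contact force between hold_down_c0 and panel below 30 N and distance of knob_mark from where it was at the start of the episode above 0.002 m).
It fails at once if the ring turns together with the knob, or after the punch has landed ((velocity of joint clamp_ring above 0.1 rad/s or velocity of joint clamp_ring below -0.1 rad/s) and (contact force between punch_c0 and panel above 5 N or (velocity of joint punch_knob above 0.1 rad/s or velocity of joint punch_knob below -0.1 rad/s))).
It fails at once if the panel is shifted by more than 5 mm (distance of panel from where it was at the start of the episode above 0.005 m).
It fails at once if a bystander is displaced by more than 20 mm (distance of any of tweezers, sanding_block_b, bench_pencil, bench_sharpener from where it was at the start of the episode above 0.02 m).
It also fails if it takes over 72 s, if anything falls off the work surface, if the arm or the gripper's body presses on something with over 40 N, if the wrist force passes 120 N, or if a joint passes its speed limit or range.

## Working session

There is one attempt and no reset: what is moved stays moved. The work goes in short steps, Python scripts to look and compute and a shell command to move; the robot and the scene stay as the last step left them, time stands still between calls to the robot, and variables do not carry over. Pictures are saved under pics/ and viewed, about 8 in all and at most 12, crops included, and the job is handed in when it is done.

```bash
mkdir -p pics; ls
python3 - <<'E'
from plant import bot
import cv2
print(bot.get_obs())
for n in("top","side"):
    c=bot.capture(n); cv2.imwrite(f"pics/{n}0.png",c["frame"]); print(n,c["fx"],c["cx"],c["cy"],c["rvec"],c["tvec"])
E
```

```text
pics
{'time': 0.0, 'joint_positions': array([-1.37798803e+00,  3.42722806e-01,  1.52502904e+00, -2.43488318e-05,
        1.27541246e+00, -1.46010166e-01]), 'dq': array([ 0.00138758,  0.00065157,  0.00047584,  0.00116607, -0.00061632,
        0.00043156]), 'tau': array([-6.17696824e-04, -4.31245780e+01, -2.44221890e+01,  7.17393612e-02,
        5.59275330e-02, -1.56122169e-04]), 'tool_pos': array([ 174.42362443, -494.73429574,  226.04073311]), 'tcp_rot': array([-3.14138703e+00,  1.55831962e-03, -1.23197059e+00]), 'contact_force': array([-0.59643449, -1.16809994, -0.28371391]), 'moment': array([-0.03067355,  0.00492766,  0.01092236]), 'grip_width': 91.69426885160613}
top 514.2415137141924 317.56080695995314 234.47519043145402 [ 2.2159351  -1.96161789  0.21563324] [ -36.42833096  503.66469226 1096.37598146]
side 554.1734280775377 320.5414017139444 236.36289186319306 [ 2.41599295  0.53791063 -0.20968056] [-432.48635347  -90.92485986 1247.29039295]
```

View pics/top0.png

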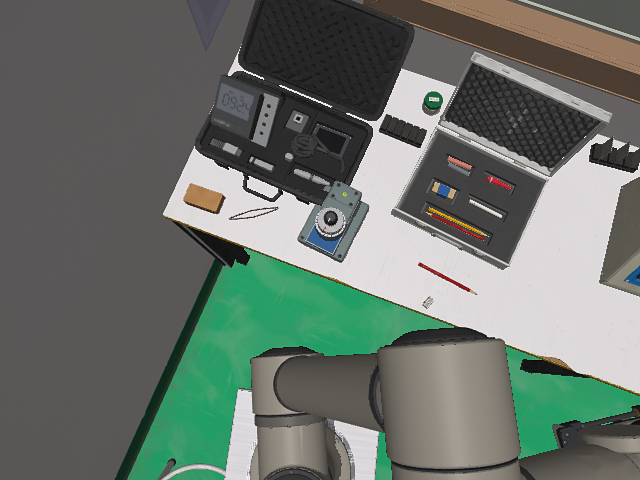

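View pics/side0.png

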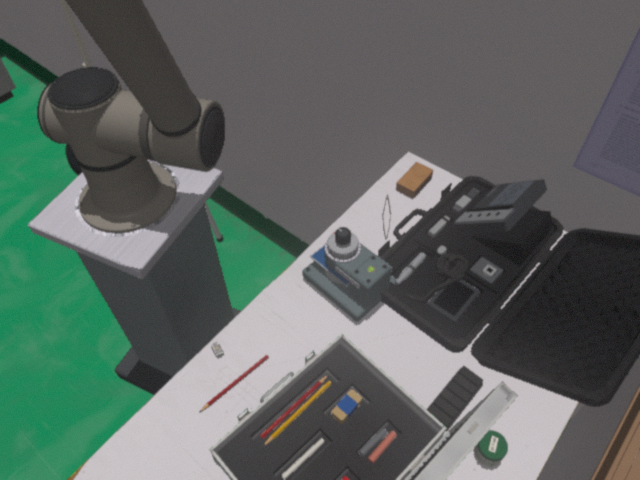

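Top view: tester knob at about (331,221), ring around it, column toward (345,190). Side view: black knob at about (343,236). The tweezers, block, pencil and sharpener are well clear of the tester.

```bash
cat > h.py <<'E'
import numpy as np, cv2
from plant import bot
def ray(c,u,v):
    R=cv2.Rodrigues(np.array(c["rvec"],float))[0]; t=np.array(c["tvec"],float).ravel()
    return -R.T@t, R.T@np.array([(u-c["cx"])/c["fx"],(v-c["cy"])/c["fy"],1.])
def onz(c,u,v,z):
    o,d=ray(c,u,v); return o+d*(z-o[2])/d[2]
def cloud(c):
    v,u=np.mgrid[:480,:640]; Z=c["z_map"].astype(float)
    P=np.stack([(u-c["cx"])/c["fx"]*Z,(v-c["cy"])/c["fy"]*Z,Z],-1)
    R=cv2.Rodrigues(np.array(c["rvec"],float))[0]; W=(P-np.array(c["tvec"],float).ravel())@R
    W[Z==0]=np.nan; return W
E
python3 - <<'E'
from h import *
for n,(u0,v0) in dict(top=(331,221),side=(343,236)).items():
    c=bot.capture(n); W=cloud(c); f=c["frame"]
    print(n,"nominal",onz(c,u0,v0,142).round(1))
    win=np.zeros((480,640),bool); win[v0-40:v0+40,u0-40:u0+40]=1
    for lo,hi in((134,152),(108,124)):
        m=(win&(W[...,2]>lo)&(W[...,2]<hi)).astype(np.uint8)
        k=W[m>0]; print(lo,len(k),np.nanmedian(k,0).round(1),"min",k.min(0).round(1),"max",k.max(0).round(1))
        (uu,vv),r=cv2.minEnclosingCircle(cv2.findNonZero(m)); print(' circ',uu,vv,r, onz(c,uu,vv,142 if lo>130 else 116).round(1))
    # black knob mask in color
    m=(win&(f.max(2)<70)&(W[...,2]>110)).astype(np.uint8)
    if m.any():
        (uu,vv),r=cv2.minEnclosingCircle(cv2.findNonZero(m)); print(' black',uu,vv,r,onz(c,uu,vv,140).round(1))
    s=f[v0-60:v0+60,u0-60:u0+60]; cv2.imwrite(f"pics/{n}1.png",cv2.resize(s,None,fx=5,fy=5,interpolation=cv2.INTER_CUBIC))
c=bot.capture("top");W=cloud(c)
# base top outline: heights 10..100 near tester
m=((W[...,2]>75)&(W[...,2]<100)).astype(np.uint8); m[:, :280]=0; m[:,390:]=0; m[:170]=0; m[280:]=0
p=W[m>0][:,:2]; print(len(p), cv2.minAreaRect(p.astype(np.float32)))
E
```

```text
top nominal [517.   -2.3 142. ]
134 143 [5.26e+02 2.00e-01 1.41e+02] min [512.4 -14.  135.6] max [539.7  13.4 147.5]
 circ 330.18292236328125 216.93902587890625 6.899237155914307 [5.255e+02 4.000e-01 1.420e+02]
108 382 [5.206e+02 3.000e-01 1.152e+02] min [498.6 -28.1 108.2] max [555.2  28.6 123.4]
 circ 330.02655029296875 220.26443481445312 13.276388168334961 [5.251e+02 2.000e-01 1.160e+02]
 black 329.0791320800781 221.81312561035156 11.50214672088623 [515.3   1.5 140. ]
side nominal [529.8  -9.6 142. ]
134 183 [526.4  -5.6 141.4] min [512.3 -18.  134.2] max [539.7  11.2 145.7]
 circ 342.5 234.05555725097656 7.77668571472168 [527.2  -5.9 142. ]
108 457 [532.7 -12.7 115.6] min [497.9 -31.4 108.1] max [554.3  25.9 123.9]
 circ 342.4193420410156 243.0 15.708572387695312 [527.4  -5.6 116. ]
 black 342.5 236.5 7.905794143676758 [528.8  -9.5 140. ]
1044 ((555.299560546875, -10.069595336914062), (69.47237396240234, 129.04244995117188), 70.05345916748047)
```

Run:
```python
from h import *
for n in("top","side"):
    W=cloud(bot.capture(n)); r=np.hypot(W[...,0]-526,W[...,1]+2); a=np.degrees(np.arctan2(W[...,1]+2,W[...,0]-526))
    for z in(95,150):
        m=(W[...,2]>z)&(r>36)&(r<160)
        print(n,z,m.sum(),[(int(r[m][i]),int(a[m][i]),int(W[m][i,2])) for i in np.argsort(r[m])[::max(1,m.sum()//12)]])
    # path max heights
    m=(W[...,0]>150)&(W[...,0]<640)&(W[...,1]>-450)&(W[...,1]<100)&(r>60)&(W[...,0]+200>0)
    s=np.abs((W[...,0]-526)*.815-(W[...,1]+2)*.58)<130
    q=m&s&(W[...,1]>-330); print("path max z",np.nanmax(W[q][:,2]))
```

```text
top 95 631 [(36, 43, 100), (41, 0, 97), (47, 9, 99), (53, -48, 96), (57, -6, 100), (61, 10, 96), (66, 4, 96), (70, -23, 99), (75, -33, 97), (78, -14, 97), (83, -30, 97), (88, -30, 98), (94, -36, 96)]
top 150 0 []
path max z 753.8188760320877
side 95 882 [(36, -52, 97), (41, -44, 96), (48, -7, 96), (53, 11, 96), (58, -14, 100), (63, -1, 97), (68, -3, 98), (72, -3, 96), (76, -39, 99), (81, -22, 97), (85, -34, 99), (89, -5, 99), (95, -38, 97)]
side 150 0 []
path max z 103.16803864711909
```

View pics/top1.png

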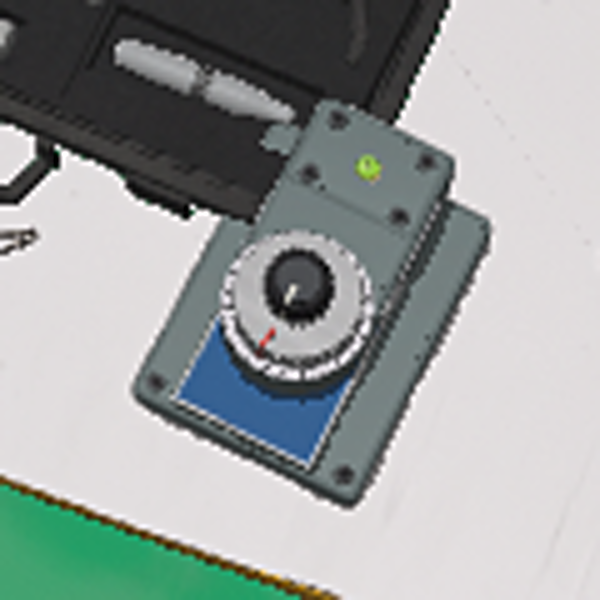

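The crop shows the red ring mark at (266,342) and the white knob mark at (291,294). The head is clear around the ring. Moving above the tester with the jaw turned anticlockwise.

```bash
python3 -m pendant '[{"linear":[25,35,10],"twist":9},{"linear":[50,70,13],"twist":18},{"linear":[75,105,13],"twist":27},{"linear":[100,140,13],"twist":36},{"linear":[125,175,13],"twist":45},{"linear":[150,210,13],"twist":54},{"linear":[175,245,13],"twist":63},{"linear":[200,280,13],"twist":72},{"linear":[225,315,13],"twist":81},{"linear":[250,350,13],"twist":90},{"linear":[275,385,13],"twist":99},{"linear":[300,420,13],"twist":108},{"linear":[325,455,13],"twist":117},{"linear":[345,485,13],"twist":126},{"linear":[351,493,13],"twist":134},{"linear":[351,493,13],"twist":138},{"linear":[351,493,13],"twist":138},{"linear":[351,493,13],"twist":138},{"linear":[351,493,13],"twist":138}]' 0
python3 - <<'E'
from h import *
o=bot.get_obs(); print(o["tool_pos"],o["tcp_rot"],o["joint_positions"],o["moment"],o["contact_force"])
c=bot.capture("wrist"); cv2.imwrite("pics/w0.png",c["frame"]); W=cloud(c)
for lo,hi in((134,150),(108,124)):
    m=((W[...,2]>lo)&(W[...,2]<hi)&(np.hypot(W[...,0]-526,W[...,1]+2)<45)).astype(np.uint8)
    k=W[m>0]
    if len(k): print(lo,len(k),np.median(k,0),k.min(0),k.max(0),cv2.minEnclosingCircle(cv2.findNonZero(m)))
    (uu,vv),r=cv2.minEnclosingCircle(cv2.findNonZero(m)); print(onz(c,uu,vv,142 if lo>130 else 116))
E
```

```text
time: 2.72
tool_pos: [525.4, -2.4, 239.8]
tcp_rot: [3.142, -0.0, 1.175]
contact_force: [0.3, 0.7, -0.0]
grip_width: 92.2
[525.43664935  -2.35778721 239.79442498] [ 3.14153283e+00 -9.83638298e-05  1.17539081e+00] [-1.50455457e-01  3.32695176e-01  1.50075826e+00  8.37943715e-05
  1.30805732e+00 -1.32586803e+00] [ 0.071871   -0.1578777  -0.02238529] [ 0.33791899  0.72549572 -0.03714713]
134 1188 [ 5.24567028e+02 -4.52160035e-01  1.41775758e+02] [511.17714398 -15.29559339 134.00702781] [540.54827141  13.57891298 144.50640177] ((323.11834716796875, 240.14793395996094), 20.1894474029541)
[524.44483475  -0.60860589 142.        ]
108 2630 [518.1822997    2.72871131 115.65207064] [497.1953295  -29.25647373 108.10970991] [554.47867395  27.53187753 123.76778222] ((323.1549987792969, 230.87600708007812), 36.08157730102539)
[ 5.24350750e+02 -4.47400097e-01  1.16000000e+02]
```

View pics/w0.png

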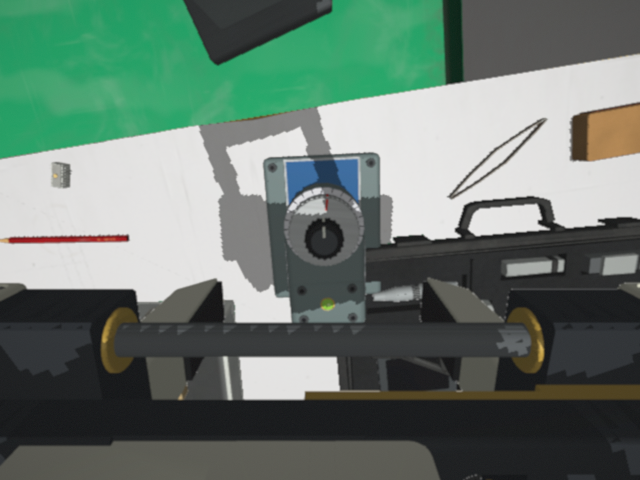

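Wrist view: knob at (323,240), ring around (323,231), centred between the fingers at x≈222 and 424. The three views agree to within a few mm, giving an axis near (525,-0.8). Going down over the ring.

```bash
python3 -m pendant '[{"linear":[-0.5,1.4,-25],"twist":0},{"linear":[-0.5,1.4,-50],"twist":0},{"linear":[-0.5,1.4,-75],"twist":0},{"linear":[-0.5,1.4,-100],"twist":0},{"linear":[-0.5,1.4,-120],"twist":0},{"linear":[-0.5,1.4,-130],"twist":0},{"linear":[-0.5,1.4,-136],"twist":0},{"linear":[-0.5,1.4,-136],"twist":0},{"linear":[-0.5,1.4,-136],"twist":0}]' 0
python3 - <<'E'
from h import *
o=bot.get_obs(); print(o["tool_pos"],o["moment"],o["contact_force"])
c=bot.capture("wrist"); cv2.imwrite("pics/w1.png",c["frame"])
E
```

```text
time: 3.9
tool_pos: [525.4, -0.8, 104.4]
tcp_rot: [3.14, -0.0, 1.176]
contact_force: [0.3, -0.5, -0.3]
grip_width: 91.6
[525.4448241   -0.83047938 104.39588544] [ 0.07947791 -0.10685035  0.02143321] [ 0.29274139 -0.47565608 -0.33606636]
```

View pics/w1.png

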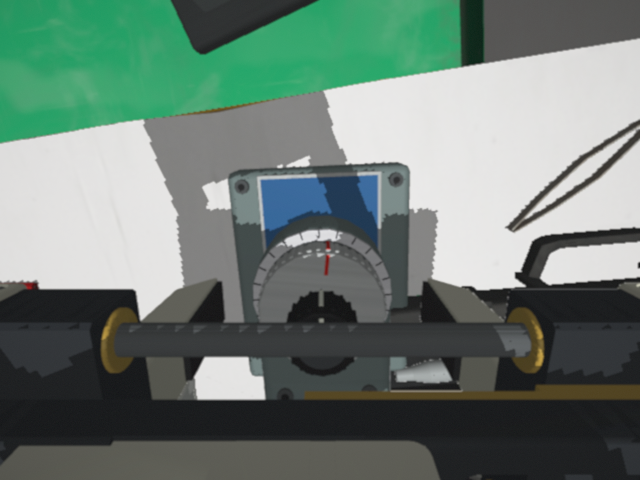

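Ring spans columns 258–388 (centre 323), fingers 222/424 (centre 323), so it is centred along the jaws. Closing.

```bash
python3 -m pendant '[{"linear":[0,0,-1.5],"twist":0},{"linear":[0,0,-1.5],"twist":0},{"linear":[0,0,-1.5],"twist":0},{"linear":[0,0,-1.5],"twist":0},{"linear":[0,0,-1.5],"twist":0},{"linear":[0,0,-1.5],"twist":0},{"linear":[0,0,-1.5],"twist":0},{"linear":[0,0,-1.5],"twist":0},{"linear":[0,0,-1.5],"twist":0},{"linear":[0,0,-1.5],"twist":0}]' 255
python3 -c "
from h import *
o=bot.get_obs(); print(o['moment'],o['contact_force'],o['joint_positions'])"
```

```text
time: 5.2
tool_pos: [525.0, -0.7, 102.3]
tcp_rot: [3.142, -0.0, 1.177]
contact_force: [-0.1, 0.1, 0.9]
grip_width: 55.5
[ 0.13132531 -0.20682389 -0.0002702 ] [-0.0675702   0.06432379  0.94844017] [-1.47487607e-01  4.76328296e-01  1.69342766e+00  1.70250380e-04
  9.71759618e-01 -1.32413568e+00]
```

```bash
cat > rd.py <<'E'
from plant import bot
o=bot.get_obs(); print("M",o['moment'].round(3),"F",o['contact_force'].round(1),"pos",o['tool_pos'].round(2),"yaw",round(float(o['tcp_rot'][2]),4),"q6",round(float(o['joint_positions'][5]),3),"tau6",round(float(o['tau'][5]),3),"t",round(o['time'],2))
E
for i in 1; do
python3 -m pendant '[{"linear":[0,0,0],"twist":-1.5},{"linear":[0,0,0],"twist":-3},{"linear":[0,0,0],"twist":-4.5},{"linear":[0,0,0],"twist":-6}]' >/dev/null; python3 rd.py
python3 -m pendant '[{"linear":[0,0,0],"twist":-1.5},{"linear":[0,0,0],"twist":-3},{"linear":[0,0,0],"twist":-4.5}]'>/dev/null; python3 rd.py
done
python3 -m pendant '[{"linear":[0,0,0],"twist":-1.5},{"linear":[0,0,0],"twist":-3},{"linear":[0,0,0],"twist":-4.5}]'>/dev/null; python3 rd.py
```

```text
M [ 0.314 -0.246  0.252] F [0.6 1.7 0.9] pos [525.08  -0.65 102.27] yaw 1.0701 q6 -1.218 tau6 -0.0 t 5.7
M [ 0.472 -0.361  0.247] F [ 2.1  3.  -0.5] pos [525.11  -0.57 102.25] yaw 0.9916 q6 -1.139 tau6 0.002 t 6.08
M [ 0.814 -0.54   0.288] F [ 1.9  4.6 -0.4] pos [525.21  -0.54 102.28] yaw 0.913 q6 -1.061 tau6 0.004 t 6.45
```

```bash
python3 -m pendant '[{"linear":[0,0,0],"twist":-1.5},{"linear":[0,0,0],"twist":-3},{"linear":[0,0,0],"twist":-4.5}]'>/dev/null; python3 rd.py
python3 -m pendant '[{"linear":[0,0,0],"twist":-1.5},{"linear":[0,0,0],"twist":-3},{"linear":[0,0,0],"twist":-4.5}]'>/dev/null; python3 rd.py
python3 -m pendant '[{"linear":[0,0,0],"twist":-1.5},{"linear":[0,0,0],"twist":-3},{"linear":[0,0,0],"twist":-4.5}]'>/dev/null; python3 rd.py
```

```text
M [ 0.864 -0.563  0.264] F [3.  3.8 0.1] pos [ 5.2524e+02 -4.3000e-01  1.0228e+02] yaw 0.8344 q6 -0.982 tau6 0.005 t 6.83
M [ 0.931 -0.61   0.28 ] F [ 3.3  4.4 -1.1] pos [ 5.2532e+02 -3.7000e-01  1.0227e+02] yaw 0.7559 q6 -0.904 tau6 0.005 t 7.2
M [ 0.995 -0.65   0.29 ] F [ 4.   5.4 -0.9] pos [ 5.2539e+02 -3.1000e-01  1.0227e+02] yaw 0.6774 q6 -0.825 tau6 0.006 t 7.58
```

```bash
python3 -m pendant '[{"linear":[0,0,0],"twist":-1.5},{"linear":[0,0,0],"twist":-3},{"linear":[0,0,0],"twist":-4.5}]'>/dev/null; python3 rd.py
python3 -m pendant '[{"linear":[0,0,0],"twist":-1.5},{"linear":[0,0,0],"twist":-3},{"linear":[0,0,0],"twist":-4.5}]'>/dev/null; python3 rd.py
python3 -m pendant '[{"linear":[0,0,0],"twist":-1.5},{"linear":[0,0,0],"twist":-3},{"linear":[0,0,0],"twist":-4.5}]'>/dev/null; python3 rd.py
```

```text
M [ 1.04  -0.629  0.249] F [ 3.   5.9 -1.3] pos [ 5.2548e+02 -2.6000e-01  1.0227e+02] yaw 0.5988 q6 -0.746 tau6 0.006 t 7.95
M [ 1.062 -0.672  0.259] F [ 4.   5.8 -1.6] pos [ 5.2554e+02 -2.4000e-01  1.0228e+02] yaw 0.5202 q6 -0.668 tau6 0.006 t 8.32
M [ 1.068 -0.745  0.309] F [ 4.5  6.9 -1.6] pos [ 5.2564e+02 -1.7000e-01  1.0229e+02] yaw 0.4417 q6 -0.589 tau6 0.006 t 8.7
```

```bash
python3 -m pendant '[{"linear":[0,0,0],"twist":-1.5},{"linear":[0,0,0],"twist":-3},{"linear":[0,0,0],"twist":-4.5}]'>/dev/null; python3 rd.py
python3 -m pendant '[{"linear":[0,0,0],"twist":-1.5},{"linear":[0,0,0],"twist":-3},{"linear":[0,0,0],"twist":-4.5}]'>/dev/null; python3 rd.py
```

```text
M [ 1.094 -0.781  0.243] F [ 3.7  7.1 -1.9] pos [ 5.2574e+02 -1.7000e-01  1.0229e+02] yaw 0.363 q6 -0.511 tau6 0.006 t 9.07
M [ 1.112 -0.857  0.248] F [ 4.6  7.2 -1.4] pos [ 5.2582e+02 -1.3000e-01  1.0228e+02] yaw 0.2846 q6 -0.432 tau6 0.006 t 9.45
```

```bash
python3 -m pendant '[{"linear":[0,0,0],"twist":-1.5},{"linear":[0,0,0],"twist":-3},{"linear":[0,0,0],"twist":-4.5}]'>/dev/null; python3 rd.py
python3 -m pendant '[{"linear":[0,0,0],"twist":-1.5},{"linear":[0,0,0],"twist":-3},{"linear":[0,0,0],"twist":-4.5}]'>/dev/null; python3 rd.py
python3 -m pendant '[{"linear":[0,0,0],"twist":-1.5},{"linear":[0,0,0],"twist":-3},{"linear":[0,0,0],"twist":-4.5}]'>/dev/null; python3 rd.py
python3 - <<'E'
from h import *
c=bot.capture("top"); cv2.imwrite("pics/top2.png",cv2.resize(c["frame"][161:281,271:391],None,fx=5,fy=5,interpolation=cv2.INTER_CUBIC))
E
```

```text
M [ 1.127 -0.932  0.283] F [ 5.5  7.1 -2.1] pos [ 5.2591e+02 -1.0000e-01  1.0230e+02] yaw 0.206 q6 -0.354 tau6 0.029 t 9.82
M [ 1.144 -0.877  0.358] F [ 6.6  7.1 -2.5] pos [ 5.2599e+02 -9.0000e-02  1.0227e+02] yaw 0.1275 q6 -0.275 tau6 0.061 t 10.2
M [ 1.176 -0.933  0.332] F [ 6.2  6.8 -3.6] pos [ 5.2612e+02 -8.0000e-02  1.0230e+02] yaw 0.0491 q6 -0.197 tau6 0.093 t 10.57
```

tau6 is a clean signal: flat at 0.006 N m while free, then climbing 0.032 per 4.5° since about yaw 0.26, which puts the landing there. It is now about 0.09 above free; aiming for about 0.14.

```bash
python3 -m pendant '[{"linear":[0,0,0],"twist":-1.5},{"linear":[0,0,0],"twist":-3},{"linear":[0,0,0],"twist":-4.5}]'>/dev/null; python3 rd.py
python3 -m pendant '[{"linear":[0,0,0],"twist":-1},{"linear":[0,0,0],"twist":-2}]'>/dev/null; python3 rd.py
python3 -m pendant '[{"linear":[0,0,0],"twist":0},{"linear":[0,0,0],"twist":0},{"linear":[0,0,0],"twist":0},{"linear":[0,0,0],"twist":0}]'>/dev/null; python3 rd.py
```

```text
M [ 1.175 -0.988  0.374] F [ 6.2  7.4 -3. ] pos [ 5.2621e+02 -8.0000e-02  1.0230e+02] yaw -0.0294 q6 -0.118 tau6 0.125 t 11.0
M [ 1.165 -1.056  0.38 ] F [ 6.9  6.6 -3.5] pos [ 5.2625e+02 -9.0000e-02  1.0229e+02] yaw -0.064 q6 -0.084 tau6 0.231 t 11.25
M [ 1.151 -1.017  0.251] F [ 6.4  6.8 -3.2] pos [ 5.2623e+02 -9.0000e-02  1.0228e+02] yaw -0.0638 q6 -0.084 tau6 0.248 t 11.75
```

View pics/top2.png

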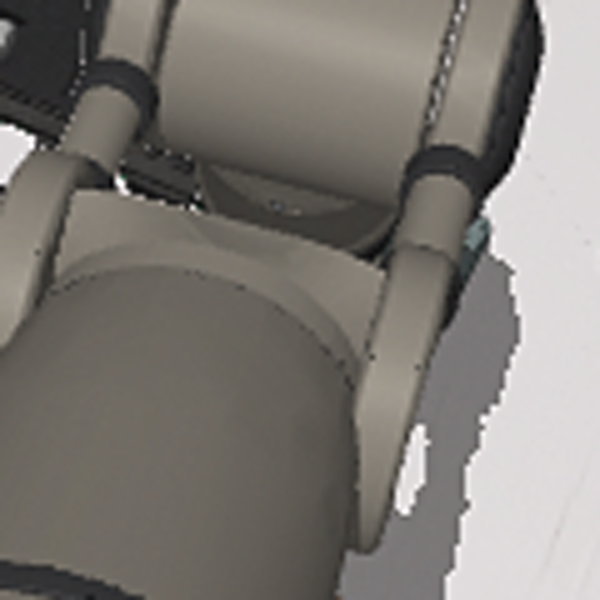

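Top view is blocked by the arm. The torque rise is 0.11–0.14 and the angle past landing 0.33 rad, so about 57–80 N. Adding a little for margin.

```bash
python3 -m pendant '[{"linear":[0,0,0],"twist":-1.5},{"linear":[0,0,0],"twist":-2.5}]'>/dev/null; python3 rd.py
python3 -m pendant '[{"linear":[0,0,0],"twist":0},{"linear":[0,0,0],"twist":0},{"linear":[0,0,0],"twist":0},{"linear":[0,0,0],"twist":0}]'>/dev/null; python3 rd.py
python3 -m pendant '[{"linear":[0,0,0],"twist":0},{"linear":[0,0,0],"twist":0},{"linear":[0,0,0],"twist":0},{"linear":[0,0,0],"twist":0},{"linear":[0,0,0],"twist":0},{"linear":[0,0,0],"twist":0},{"linear":[0,0,0],"twist":0},{"linear":[0,0,0],"twist":0},{"linear":[0,0,0],"twist":0},{"linear":[0,0,0],"twist":0}]' 0; python3 rd.py
python3 - <<'E'
from h import *
c=bot.capture("wrist"); cv2.imwrite("pics/w2.png",c["frame"])
E
```

```text
M [ 1.2   -1.046  0.397] F [ 7.1  6.7 -2.8] pos [ 5.2628e+02 -9.0000e-02  1.0229e+02] yaw -0.1077 q6 -0.04 tau6 0.283 t 12.0
M [ 1.167 -1.03   0.328] F [ 6.8  6.6 -2.9] pos [ 5.2630e+02 -1.0000e-01  1.0231e+02] yaw -0.1074 q6 -0.04 tau6 0.266 t 12.5
time: 13.75
tool_pos: [525.0, -0.8, 102.2]
tcp_rot: [3.142, -0.0, -0.106]
contact_force: [0.1, 0.1, -1.0]
grip_width: 91.5
M [-0.002 -0.099 -0.01 ] F [ 0.1  0.1 -1. ] pos [525.    -0.76 102.23] yaw -0.1063 q6 -0.041 tau6 0.0 t 13.75
```

View pics/w2.png

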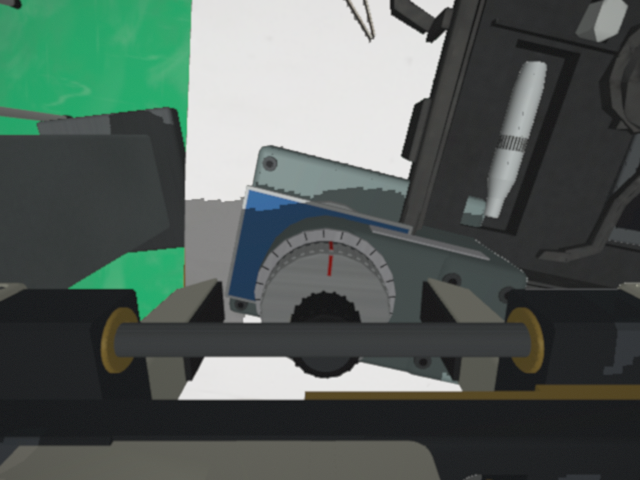

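The red mark at (331,258) sits where it did relative to the tool at the start (327,258), so the ring followed without slip. Ring centre at x≈326 against jaw centre 323 gives an axis near (526.3,-1.2). Now up to the black knob, closing on it well above the ring.

```bash
python3 -m pendant '[{"linear":[0,0,6],"twist":0},{"linear":[0,0,12],"twist":0},{"linear":[1.3,-0.4,18],"twist":0},{"linear":[1.3,-0.4,18.5],"twist":0},{"linear":[1.3,-0.4,18.5],"twist":0}]' 0; python3 rd.py
python3 -m pendant '[{"linear":[0,0,0],"twist":0},{"linear":[0,0,0],"twist":0},{"linear":[0,0,0],"twist":0},{"linear":[0,0,0],"twist":0},{"linear":[0,0,0],"twist":0},{"linear":[0,0,0],"twist":0},{"linear":[0,0,0],"twist":0},{"linear":[0,0,0],"twist":0},{"linear":[0,0,0],"twist":0},{"linear":[0,0,0],"twist":0},{"linear":[0,0,0],"twist":0},{"linear":[0,0,0],"twist":0},{"linear":[0,0,0],"twist":0},{"linear":[0,0,0],"twist":0}]' 255; python3 rd.py
```

```text
time: 14.42
tool_pos: [526.3, -1.2, 120.7]
tcp_rot: [3.142, -0.0, -0.106]
contact_force: [-0.1, 0.2, 0.2]
grip_width: 91.7
M [ 0.031 -0.092 -0.048] F [-0.1  0.2  0.2] pos [526.27  -1.19 120.75] yaw -0.1063 q6 -0.042 tau6 0.0 t 14.43
time: 16.18
tool_pos: [526.2, -1.2, 120.7]
tcp_rot: [3.142, 0.0, -0.106]
contact_force: [-1.4, 0.7, 1.2]
grip_width: 27.0
M [0.023 0.118 0.016] F [-1.4  0.7  1.2] pos [526.23  -1.17 120.74] yaw -0.1063 q6 -0.042 tau6 -0.001 t 16.18
```

```bash
for k in a; do
python3 -m pendant '[{"linear":[0,0,0],"twist":-1.5},{"linear":[0,0,0],"twist":-3},{"linear":[0,0,0],"twist":-4.5},{"linear":[0,0,0],"twist":-6}]'>/dev/null; python3 rd.py
python3 -m pendant '[{"linear":[0,0,0],"twist":-1.5},{"linear":[0,0,0],"twist":-3},{"linear":[0,0,0],"twist":-4.5},{"linear":[0,0,0],"twist":-6}]'>/dev/null; python3 rd.py
python3 -m pendant '[{"linear":[0,0,0],"twist":-1.5},{"linear":[0,0,0],"twist":-3},{"linear":[0,0,0],"twist":-4.5},{"linear":[0,0,0],"twist":-6}]'>/dev/null; python3 rd.py
done
```

```text
M [0.009 0.201 0.176] F [-2.5 -0.4  1.8] pos [526.22  -1.16 120.7 ] yaw -0.2127 q6 0.065 tau6 -0.079 t 16.68
M [-0.035  0.289  0.175] F [-1.1 -0.1  2.2] pos [526.25  -1.18 120.73] yaw -0.3175 q6 0.17 tau6 -0.079 t 17.18
M [-0.077  0.357  0.15 ] F [-2.2  1.2  2.1] pos [526.27  -1.16 120.72] yaw -0.4222 q6 0.274 tau6 -0.079 t 17.68
```

Flat tau6 (-0.079), so the punch is still in the air. Continuing.

```bash
for k in a; do
python3 -m pendant '[{"linear":[0,0,0],"twist":-1.5},{"linear":[0,0,0],"twist":-3},{"linear":[0,0,0],"twist":-4.5},{"linear":[0,0,0],"twist":-6}]'>/dev/null; python3 rd.py
python3 -m pendant '[{"linear":[0,0,0],"twist":-1.5},{"linear":[0,0,0],"twist":-3},{"linear":[0,0,0],"twist":-4.5},{"linear":[0,0,0],"twist":-6}]'>/dev/null; python3 rd.py
python3 -m pendant '[{"linear":[0,0,0],"twist":-1.5},{"linear":[0,0,0],"twist":-3},{"linear":[0,0,0],"twist":-4.5},{"linear":[0,0,0],"twist":-6}]'>/dev/null; python3 rd.py
done
```

```text
M [-0.037  0.388  0.171] F [-2.8 -0.   2.4] pos [526.3   -1.18 120.75] yaw -0.5269 q6 0.379 tau6 -0.079 t 18.18
M [-0.08   0.441  0.258] F [-3.6 -1.1  2.1] pos [526.29  -1.16 120.73] yaw -0.6316 q6 0.484 tau6 -0.079 t 18.68
M [-0.063  0.362  0.217] F [-2.5 -0.6  1.9] pos [526.29  -1.19 120.73] yaw -0.7363 q6 0.589 tau6 -0.079 t 19.18
```

```bash
for k in a; do
python3 -m pendant '[{"linear":[0,0,0],"twist":-1.5},{"linear":[0,0,0],"twist":-3},{"linear":[0,0,0],"twist":-4.5},{"linear":[0,0,0],"twist":-6}]'>/dev/null; python3 rd.py
python3 -m pendant '[{"linear":[0,0,0],"twist":-1.5},{"linear":[0,0,0],"twist":-3},{"linear":[0,0,0],"twist":-4.5},{"linear":[0,0,0],"twist":-6}]'>/dev/null; python3 rd.py
python3 -m pendant '[{"linear":[0,0,0],"twist":-1.5},{"linear":[0,0,0],"twist":-3},{"linear":[0,0,0],"twist":-4.5},{"linear":[0,0,0],"twist":-6}]'>/dev/null; python3 rd.py
done
```

```text
M [-0.119  0.436  0.244] F [-2.4  0.5  1.5] pos [526.3   -1.17 120.72] yaw -0.841 q6 0.693 tau6 -0.079 t 19.68
M [-0.16   0.485  0.193] F [-2.3 -1.4  1.5] pos [526.33  -1.2  120.76] yaw -0.9458 q6 0.798 tau6 -0.079 t 20.18
M [-0.125  0.443  0.21 ] F [-2.1 -1.3  1.9] pos [526.31  -1.2  120.75] yaw -1.0505 q6 0.903 tau6 -0.079 t 20.68
```

```bash
for k in a; do
python3 -m pendant '[{"linear":[0,0,0],"twist":-1.5},{"linear":[0,0,0],"twist":-3},{"linear":[0,0,0],"twist":-4.5},{"linear":[0,0,0],"twist":-6}]'>/dev/null; python3 rd.py
python3 -m pendant '[{"linear":[0,0,0],"twist":-1.5},{"linear":[0,0,0],"twist":-3},{"linear":[0,0,0],"twist":-4.5},{"linear":[0,0,0],"twist":-6}]'>/dev/null; python3 rd.py
python3 -m pendant '[{"linear":[0,0,0],"twist":-1.5},{"linear":[0,0,0],"twist":-3},{"linear":[0,0,0],"twist":-4.5},{"linear":[0,0,0],"twist":-6}]'>/dev/null; python3 rd.py
python3 - <<'E'
from h import *
c=bot.capture("wrist"); cv2.imwrite("pics/w3.png",c["frame"])
E
done
```

```text
M [-0.238  0.492  0.148] F [-3.1 -1.4  1.2] pos [526.33  -1.22 120.74] yaw -1.1552 q6 1.007 tau6 -0.079 t 21.18
M [-0.333  0.444  0.232] F [-2.2 -2.2  1.5] pos [526.34  -1.23 120.76] yaw -1.2599 q6 1.112 tau6 -0.078 t 21.68
M [-0.43   0.443  0.214] F [-3.6 -1.9  1. ] pos [526.32  -1.22 120.73] yaw -1.3647 q6 1.217 tau6 -0.072 t 22.18
```

View pics/w3.png

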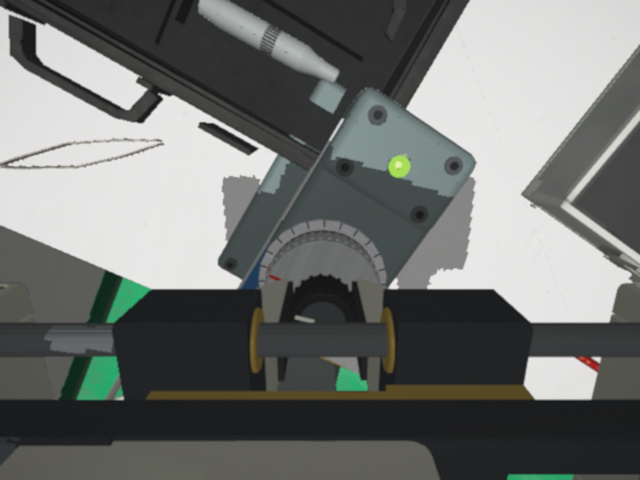

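Wrist view: white knob mark at (305,319) points left as it should after turning with the tool, so no slip. The red ring mark at (276,278) has stayed with the tester. tau6 has begun to climb, so the punch is just landing.

```bash
for k in a; do
python3 -m pendant '[{"linear":[0,0,0],"twist":-1.5},{"linear":[0,0,0],"twist":-3},{"linear":[0,0,0],"twist":-4.5},{"linear":[0,0,0],"twist":-6}]'>/dev/null; python3 rd.py
python3 -m pendant '[{"linear":[0,0,0],"twist":-1.5},{"linear":[0,0,0],"twist":-3},{"linear":[0,0,0],"twist":-4.5},{"linear":[0,0,0],"twist":-6}]'>/dev/null; python3 rd.py
done
```

```text
M [-0.499  0.463  0.144] F [-2.2 -3.1  0.9] pos [526.31  -1.22 120.75] yaw -1.4693 q6 1.322 tau6 -0.062 t 22.73
M [-0.584  0.458  0.192] F [-1.4 -3.3  0.6] pos [526.31  -1.23 120.72] yaw -1.5741 q6 1.426 tau6 -0.052 t 23.23
```

```bash
for k in a; do
python3 -m pendant '[{"linear":[0,0,0],"twist":-1.5},{"linear":[0,0,0],"twist":-3},{"linear":[0,0,0],"twist":-4.5},{"linear":[0,0,0],"twist":-6}]'>/dev/null; python3 rd.py
python3 -m pendant '[{"linear":[0,0,0],"twist":-1.5},{"linear":[0,0,0],"twist":-3},{"linear":[0,0,0],"twist":-4.5},{"linear":[0,0,0],"twist":-6}]'>/dev/null; python3 rd.py
python3 - <<'E'
from h import *
def show(f): 
    s=f[200:400,220:430]; return cv2.resize(s,None,fx=1.9,fy=1.9,interpolation=cv2.INTER_CUBIC)
c=bot.capture("wrist"); cv2.imwrite("pics/w4.png",np.hstack([show(cv2.imread("pics/w3.png")),show(c["frame"])]))
E
done
```

```text
M [-0.638  0.393  0.261] F [-2.8 -4.1  0.7] pos [526.32  -1.24 120.74] yaw -1.6788 q6 1.531 tau6 -0.039 t 23.73
M [-0.674  0.423  0.243] F [-3.  -3.9  1.2] pos [526.32  -1.24 120.75] yaw -1.7835 q6 1.636 tau6 -0.025 t 24.23
```

View pics/w4.png

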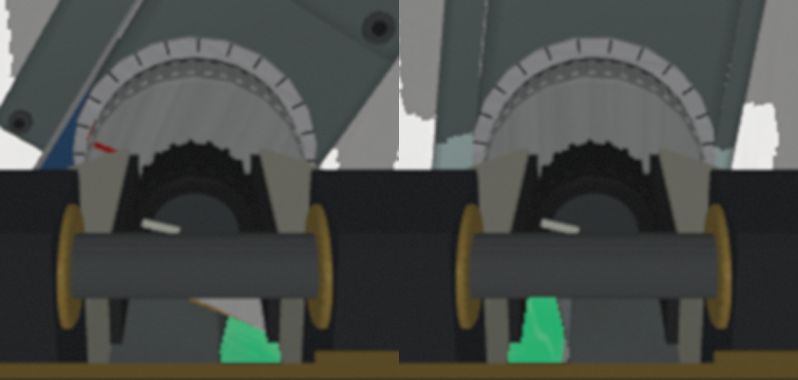

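No slip of the knob: the mark sits at the same place relative to the fingers in both views. The torque rise is 0.054 and the angle about 0.49 rad past landing, so about 27–49 N, inside the 15–75 N window. Releasing and retreating upward.

```bash
python3 -m pendant '[{"linear":[0,0,0],"twist":0},{"linear":[0,0,0],"twist":0},{"linear":[0,0,0],"twist":0},{"linear":[0,0,0],"twist":0},{"linear":[0,0,0],"twist":0}]' >/dev/null
python3 -m pendant '[{"linear":[0,0,0],"twist":0},{"linear":[0,0,0],"twist":0},{"linear":[0,0,0],"twist":0},{"linear":[0,0,0],"twist":0},{"linear":[0,0,0],"twist":0},{"linear":[0,0,0],"twist":0},{"linear":[0,0,0],"twist":0},{"linear":[0,0,0],"twist":0},{"linear":[0,0,0],"twist":0},{"linear":[0,0,0],"twist":0},{"linear":[0,0,0],"twist":0},{"linear":[0,0,0],"twist":0}]' 0; python3 rd.py
python3 -m pendant '[{"linear":[0,0,10],"twist":0},{"linear":[0,0,30],"twist":0},{"linear":[0,0,60],"twist":0},{"linear":[0,0,90],"twist":0},{"linear":[0,0,120],"twist":0},{"linear":[0,0,120],"twist":0},{"linear":[0,0,120],"twist":0},{"linear":[0,0,120],"twist":0}]' 0; python3 rd.py
python3 - <<'E'
from h import *
c=bot.capture("wrist"); f=c["frame"]; cv2.imwrite("pics/w5.png",f)
W=cloud(c); hsv=cv2.cvtColor(f,cv2.COLOR_BGR2HSV)
r=np.hypot(W[...,0]-526.3,W[...,1]+1.2)
for n,m,z in(("red",(hsv[...,1]>120)&((hsv[...,0]<8)|(hsv[...,0]>172))&(r<32),116),("white",(f.min(2)>130)&(r<15)&(W[...,2]>130),142)):
    v,u=np.nonzero(m)
    if len(u): p=onz(c,u.mean(),v.mean(),z)-[526.3,-1.2,0]; print(n,len(u),u.mean(),v.mean(),p.round(1),"ang",np.degrees(np.arctan2(p[1],p[0])))
E
```

```text
time: 26.4
tool_pos: [526.3, -1.2, 120.7]
tcp_rot: [3.142, -0.0, -1.782]
contact_force: [0.3, -0.5, -0.2]
grip_width: 92.1
M [0.057 0.066 0.003] F [ 0.3 -0.5 -0.2] pos [526.3   -1.17 120.74] yaw -1.7818 q6 1.634 tau6 0.0 t 26.4
time: 27.4
tool_pos: [525.7, -1.1, 239.7]
tcp_rot: [3.139, -0.0, -1.782]
contact_force: [-0.2, 0.4, -0.5]
grip_width: 91.8
M [ 0.059  0.023 -0.064] F [-0.2  0.4 -0.5] pos [525.73  -1.08 239.67] yaw -1.7818 q6 1.634 tau6 -0.0 t 27.4
red 10 293.5 232.0 [  3.9  22.6 116. ] ang 80.21643791807905
white 6 324.1666666666667 257.1666666666667 [-12.9   1.7 142. ] ang 172.35353258659745
```

View pics/w5.png

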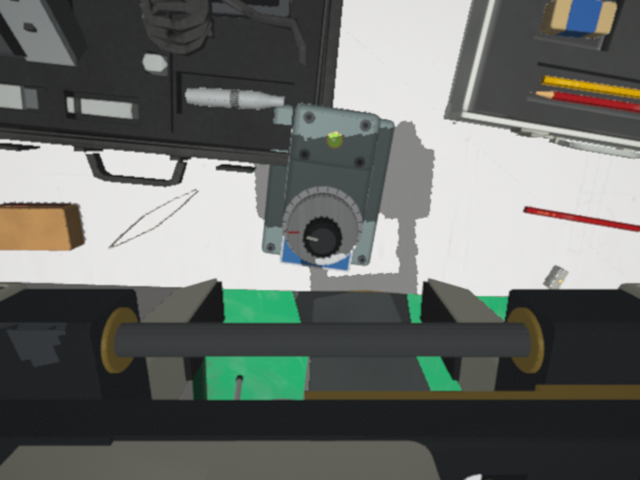

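The red ring mark lies at world angle 80°, against about 154° at the start. That is the 73.5° the ring was turned, so it stayed put during the knob turn. The knob mark at (311,239) fits its 96° turn. Panel and bystanders look undisturbed and the gripper is clear.

```bash
python3 -c "
from plant import bot
print(bot.close_job())"
```

```text
the job is handed in; nothing more can be done
None
```

I clamped the panel with the outer ring, then brought the punch down with the black knob, and handed the job in at about 27.5 s. No verdict is reported, and the two contact forces below are inferred from torque and angle, not measured directly.

| | Turned clockwise | Past landing | Torque above free | Estimated force | Allowed at the end |
|---|---|---|---|---|---|
| Ring (hold-down) | 73.5° | about 0.37 rad | 0.13–0.155 N m | 65–92 N | 45–115 N |
| Knob (punch) | 96° | about 0.49 rad | 0.054 N m | 27–49 N | 15–75 N |

- **Final checks:** In the last wrist picture the ring mark was where the ring turn had left it, and neither mark showed any slip in the fingers. The panel and loose items looked undisturbed by eye. The gripper was open, about 100 mm above the knob, reading about zero force.
- **What disagreed:**
  - The wrist moment was noisy (about ±0.03 N m, more on the knob), so I judged landing from the last joint's torque.
  - That torque climbed more slowly than the task stated: about 0.4 against 0.5 N m per rad on the ring, and 0.10–0.13 against 0.2 on the knob. I chose stopping points that fit the limits by both angle and torque.
  - The side camera put the axis 3–5 mm off the other two in y. Contact and the wrist view settled it.

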